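Plug a gauge into the test stand

TASK

Take the smaller pressure gauge out of the rack and push its stem straight down into the bored post of the test stand, past the side spring plunger, until it is fully home and the valve pin inside is pressed right in, with the dial facing the stand's front (the side with the small steel outlet). Feel for the bottom and do not ram it: the valve breaks if pushed with more than about 25 N. Leave the gauge standing there, held by the plunger, and leave the other things alone.

Things in the scene. Friction and masses are not known exactly. Their poses are not given: they have to be found in the camera images.
- gauge_mid (a point): Centre of the round case of the smaller gauge, loose, steel, about 0.28 kg. Its case is an upright disc 68 mm in diameter and 32 mm thick; grip it across its two flat faces, which are square to its own x axis. The white dial is on its +x side; z runs up. The case's top is 34 mm above this point. In the rack it stands on its hex with its stem hanging in a hole with play.
- gauge_foot (a point): Lowest point of the smaller gauge's stem, on its axis, 106 mm below the case's centre; same axes. The stem is plain and round, 16 mm in diameter and 58 mm long, bullet-nosed at the foot (8 mm wide at the end, full width 6 mm higher). Between stem and case, on the same axis, is a brass hex 26 mm wide and 16 mm high.
- gauge_dial (a point): Centre of the smaller gauge's dial face, 16 mm from the case's centre on the dial side (own +x); same axes as the gauge.
- gauge: The smaller gauge as a whole; origin at the stem's foot, z up along the stem, the dial faces its +x.
- rack: Fixed grey plastic rack, 70 x 220 mm and 65 mm high, with two 18.5 mm holes through its 30 mm thick top, 55 mm either side of the middle along its y axis. Origin under its centre on the bench, z up. The two gauges stand in it in either order, each turned somewhat.
- big_gauge: The larger gauge standing in the rack, case 86 mm in diameter and 36 mm thick, same stem; its top is 165 mm above the bench. Leave it standing there. Origin at the stem's foot.
- stand: Fixed test stand: a grey base plate 110 x 120 x 12 mm with an upright square aluminium post, 50 x 50 mm, its top 80 mm above the bench. Origin under its centre on the bench, z up; its front, with the small steel outlet, faces its own +x. A spring plunger in a brass housing sticks out 31 mm from the post's +y side, 64 mm above the bench.
- mouth (a point): Centre of the mouth of the vertical round hole in the post's top, 80 mm above the bench, 17.2 mm wide; same axes as the stand. 16 mm down, the plunger's ball reaches 3 mm into the hole from +y; the stem rides over it and is then gripped: about 3 to 12 N of push rides over it and slides on.
- valve (a joint): Travel of the weakly sprung (1 to 3 N) valve pin in the hole, m: 0 untouched, 0.004 pressed right in to its rigid stop. Its depth is set differently each time, unseen and not told by this reading: the stem is fully home somewhere 32 to 54 mm below the mouth, before the hex meets the post (4 to 26 mm of stem still shows). Feel for it: the push rises sharply at the stop.
- nut0: Loose steel fitting nut, 26 mm wide and 26 mm high, beyond the work. Origin under its centre. Leave alone.
- nut1: Another such nut. Leave alone.
- screwdriver: Loose screwdriver lying beyond the work. Leave alone.

How it is judged:
On the way, in this order (a step that is already met when the one before it is completed fails the run):
1. the smaller gauge is lifted clear of the rack (height (world z) of gauge_foot above 0.075 m), for 0.1 s.
2. its stem is past the plunger and the valve pin is pressed in (value of joint valve above 0.003 m and horizontal distance between gauge_foot and mouth below 0.004 m and z of gauge_foot in the frame of mouth below -0.026 m and angle between gauge's own z axis and vertical below 0.1 rad and angle between the x axis of gauge and the x axis of stand, either way round below 0.3 rad and x of gauge_dial in the frame of stand above 0.005 m), for 0.2 s.
At the end, for the whole second after the job is handed in: The smaller gauge stands at rest in the test stand's hole, upright within 0.1 rad, its foot within 4 mm of the hole's axis and more than 26 mm deep, the valve pin pressed in by more than 3 of its 4 mm, the dial facing the stand's front within 0.3 rad; nothing holds it but the stand (all of step 2 and linear speed of gauge below 0.02 m/s); the robot touches nothing.
It fails at once if the gauge presses on the valve pin with more than 25 N (contact force between gauge and valve_c0 above 25 N).
It fails at once if the larger gauge is moved by more than 20 mm (distance of big_gauge from where it was at the start of the episode above 0.02 m).
It fails at once if a nut or the screwdriver is moved by more than 20 mm (distance of any of nut0, nut1, screwdriver from where it was at the start of the episode above 0.02 m).
It also fails if it takes over 70 s, if anything falls off the work surface, if the arm or the gripper's body presses on something with over 40 N, if the wrist force passes 120 N, or if a joint passes its speed limit or range.

ROBOT

A 7-joint arm with a two-finger parallel gripper is mounted at the origin on the work surface. World frame = base frame: x ahead of the robot, y to its left, z up, the work surface at z = 0. Lengths are in m, angles in rad, forces in N, time in s.
With the tool pointing down it reaches from about 0.4 to 0.875 m from the base axis. Payload 6.5 kg.
Tool frame: the origin (TCP) lies on the centre line of the jaws, within the pads' length; the fingertips stand 19 mm ahead of it and the grasp point (between the pads) is the TCP; z points along the fingers, y is the direction in which the jaws open and shut (so a half turn about z gives the same grasp; the last joint's range is limited). The gripper opens to 88 mm and grips with 3 to 60 N. Pads are 18 mm wide; open, the fingers measure 123 mm over their backs; the gripper's body (75 mm by 187 mm) begins 45 mm behind the grasp point.
Start: joints at [-1.319, 0.536, -0.004, 1.538, 0.003, 1.067, -0.071], TCP at [0.203, 0.617, 0.258] pointing down, gripper open.
Joint ranges: [-2.7, 2.7], [-0.37, 2.16], [-1.27, 1.26], [0.24, 2.4], [-1.31, 4.45], [0.19, 1.91], [-2.76, 2.76]. Speed limits (rad/s): [2.39, 2.39, 3.14, 3.14, 3.14, 3.14, 3.14].

INTERFACE

Orientations are given as a 3x3 rotation matrix whose columns are the frame's x, y, z axes.
In Python, from station import get_obs, eyes, workorder, finder gives the robot as it stands.
- The arm moves only by the shell command python3 -m pendant 'ROWS' [OPENING] [FORCE]. ROWS is JSON, one flat list of numbers, 6 for each row, row after row: the shift along the tool's x, y, z in mm, then the turn, a rotation vector about the tool's x, y, z in rad. In form: [dx, dy, dz, ax, ay, az, dx, dy, dz, ax, ay, az, ...]. A call has 1 to 20 rows; each row shifts and turns the commanded pose from where the row before left it, along the tool's axes as they then stand; what a row does not reach is not made up. A row lasts 1/12 s, in which the tool goes at most 41.7 mm and 7.16 degrees, less where a joint would pass 70% of its speed; a pose out of reach is approached as far as the arm can. A call with a gripper value outside its range is refused whole. OPENING is the closure, from -1 (fully open) to 1 (shut), so that 0 is half open, set as the call begins (- or left out, the last holds). The fingers move at their own pace and stop on an object; FORCE is the grip in N (left out, the last holds). Time passes only in rows, so rows that do not move let the fingers close. It gives the time, the measured TCP pose, the force and the opening at its end, in the units of the state.
- get_obs(): the state, without advancing time (a new reading comes with each control period).
- eyes.snapshot(name): name is "side" or "top" or "wrist"; returns the picture (420x560x3 uint8, red, green, blue); there is no depth.
- eyes.calibration(name): a dict with "intrinsics" (3x3 intrinsics, pixels), "k1" (the pictures are not rectified: a ray, as slopes to the right and down, at radius r is drawn at 1 + k1 r^2 times it, then the intrinsics apply), "pose" (4x4, takes a point from camera to world coordinates). Camera axes: x right, y down, z forward; pixel columns grow to the right and rows downward; lengths in m; the calibration is good to about 2 mm. A picture is of the moment at which its call begins: read the wrist's pose just before it. calibration takes no time and is no camera call; for the wrist camera it gives the pose at the moment of the call.
- workorder.close_job(): hands the job in, once; it reports no verdict.
Trained networks look in the newest picture that a camera, given by its name, has taken for a name from the list of things; names that differ only in an ending like _2 or _b are one class to them, and where a whole thing is asked for, a point or a joint stands for the part that bears it (a point fixed in the world has none). Each returns a list of dicts, best first, with "p" (0 to 1); they miss things now and then, are a little off and sometimes report something else, mostly with a low value. They report only what shows in the picture. A call takes as long as a camera call.
- finder.recognise(label, camera): "position" ([row, column] in pixels, amid what is visible of it).
The state is a dict: "clock": time; "q": joint angles; "qvel": joint speeds; "joint_torque": joint torques, N m; "tcp_pos": TCP position; "tool_rot": TCP orientation; "contact_force": force on the tool from outside, world axes, zero at the start; "moment": the same for the moment, N m; "finger_gap": opening from 0.0 (shut) to 1.0 (fully open).
Only numpy, scipy, OpenCV 4.12 (cv2) and the standard library are available. Lean on these libraries where they do the work, as an engineer would, in place of code of your own. Each camera call takes 0.05 s, during which the arm holds its last target. There are 200 camera calls.

## Working session

There is one attempt and no reset: what is moved stays moved. The work goes in short steps, Python scripts to look and compute and a shell command to move; the robot and the scene stay as the last step left them, time stands still between calls to the robot, and variables do not carry over. Pictures are saved under pics/ and viewed, about 8 in all and at most 12, crops included, and the job is handed in when it is done.

```bash
mkdir -p pics
cat > h.py <<'E'
import numpy as np, cv2, json
from station import get_obs, eyes, workorder, finder
def snap(n,f=None):
    c=eyes.calibration(n); im=eyes.snapshot(n)
    if f: cv2.imwrite('pics/'+f,im[:,:,::-1])
    return im,c
def ray(c,rc):
    K=np.array(c['intrinsics'],float);P=np.array(c['pose'])
    d=np.array([(rc[1]-K[0,2])/K[0,0],(rc[0]-K[1,2])/K[1,1]]);s=d.copy()
    for _ in range(30): s=d/(1+c['k1']*(s@s))
    v=P[:3,:3]@np.array([*s,1]);return P[:3,3],v
def atz(c,rc,z):
    o,v=ray(c,rc);return o+v*(z-o[2])/v[2]
def proj(c,p):
    K=np.array(c['intrinsics'],float);P=np.array(c['pose'])
    q=P[:3,:3].T@(np.array(p)-P[:3,3]);s=q[:2]/q[2];s=s*(1+c['k1']*(s@s))
    return np.array([K[1,1]*s[1]+K[1,2],K[0,0]*s[0]+K[0,2]])
def tri(c1,r1,c2,r2):
    o1,v1=ray(c1,r1);o2,v2=ray(c2,r2)
    A=np.stack([v1,-v2],1);t=np.linalg.lstsq(A,o2-o1,rcond=None)[0]
    a=o1+v1*t[0];b=o2+v2*t[1];return (a+b)/2,np.linalg.norm(a-b)
E
python3 - <<'E'
from h import *
np.set_printoptions(precision=4,suppress=True)
for n in ['top','side','wrist']:
    im,c=snap(n,n+'0.png');print(n,c['pose'],c['intrinsics'],c['k1'])
    for l in ['gauge_mid','gauge_dial','big_gauge','rack','mouth','stand']:
        print(l,[(np.round(d['position']),round(d['p'],2)) for d in finder.recognise(l,n)[:3]])
o=get_obs();print(o['tool_rot'],o['tcp_pos'],o['clock'],o['contact_force'])
E
python3 -c "
import cv2,numpy as np
a=[cv2.imread(f'pics/{n}0.png') for n in ('top','side')]
cv2.imwrite('pics/both.png',cv2.resize(np.vstack(a),None,fx=.71,fy=.71))"
```

```text
top [[-0.025  -0.9873  0.1572  0.4453]
 [-0.9994  0.0282  0.0184  0.008 ]
 [-0.0226 -0.1566 -0.9874  1.2295]
 [ 0.      0.      0.      1.    ]] [[499.2833   0.     272.12  ]
 [  0.     499.2833 205.3131]
 [  0.       0.       1.    ]] 0.03178577667962552
gauge_mid [(array([252., 229.]), 0.58)]
gauge_dial [(array([252., 233.]), 0.71)]
big_gauge [(array([265., 179.]), 0.68)]
rack [(array([265., 214.]), 0.56), (array([232., 343.]), 0.53)]
mouth [(array([232., 343.]), 0.87)]
stand [(array([231., 346.]), 0.6)]
side [[-0.9539 -0.1557  0.2568  0.4204]
 [-0.3002  0.4792 -0.8247  0.7398]
 [ 0.0054 -0.8638 -0.5039  0.5598]
 [ 0.      0.      0.      1.    ]] [[491.4165   0.     279.0419]
 [  0.     491.4165 209.0218]
 [  0.       0.       1.    ]] -0.10215065951233526
gauge_mid [(array([253., 335.]), 0.95), (array([216., 332.]), 0.28)]
gauge_dial [(array([254., 334.]), 0.63), (array([264., 192.]), 0.43)]
big_gauge [(array([299., 335.]), 0.79)]
rack [(array([353., 330.]), 0.58)]
mouth [(array([215., 336.]), 0.56)]
stand [(array([218., 335.]), 0.61)]
wrist [[ 0.3121  0.9034  0.294   0.1257]
 [ 0.95   -0.2974 -0.0948  0.6428]
 [ 0.0018  0.3089 -0.9511  0.3861]
 [ 0.      0.      0.      1.    ]] [[362.5888   0.     272.4684]
 [  0.     362.5888 216.4781]
 [  0.       0.       1.    ]] -0.0600780941570195
gauge_mid []
gauge_dial []
big_gauge []
rack []
mouth []
stand []
[[-0.9499  0.3124  0.    ]
 [ 0.3124  0.9499 -0.    ]
 [-0.     -0.     -1.    ]] [0.2031 0.6174 0.2577] 1.05 [-0.1016 -0.9024 -0.2742]
```

View pics/top0.png

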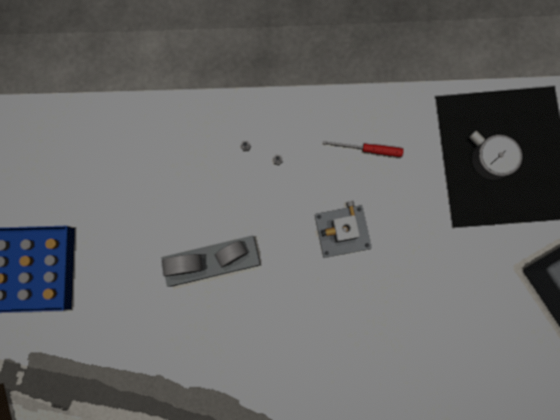

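View pics/side0.png

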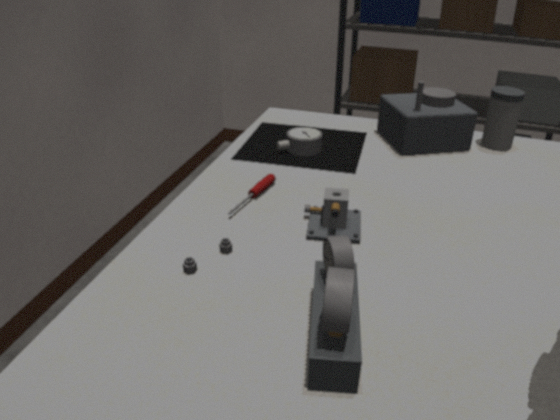

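Top view: rack around (262,212), with the larger gauge on the left at (264,182) and the smaller on the right at (252,232). The stand is at (230,343), with fittings at (208,350) and (232,328). I'll zoom in on those while computing coarse positions.

Run:
```python
from h import *
np.set_printoptions(precision=4,suppress=True)
c=eyes.calibration('top');s=eyes.calibration('side')
print('mouth',atz(c,(229,346),.08),'small top',atz(c,(252,232),.14),'big',atz(c,(264,182),.165),'rack',atz(c,(262,212),.065))
for r in [(247,162),(237,256),(262,261),(286,171)]: print('rackcorner',atz(c,r,.065))
t=cv2.imread('pics/top0.png');d=cv2.imread('pics/side0.png')
a=cv2.resize(t[190:300,150:390],None,fx=3.3,fy=3.3,interpolation=cv2.INTER_CUBIC)
b=cv2.resize(d[180:280,230:470],None,fx=3.3,fy=2.3,interpolation=cv2.INTER_CUBIC)
b=b[:230];cv2.imwrite('pics/z1.png',np.vstack([a,b]))
```

```text
mouth [ 0.5682 -0.1395  0.08  ] small top [0.5182 0.1183 0.14  ] big [0.494  0.2225 0.165 ] rack [0.5013 0.1727 0.065 ]
rackcorner [0.5393 0.2897 0.065 ]
rackcorner [0.5567 0.0693 0.065 ]
rackcorner [0.4983 0.0588 0.065 ]
rackcorner [0.4488 0.2678 0.065 ]
```

View pics/z1.png

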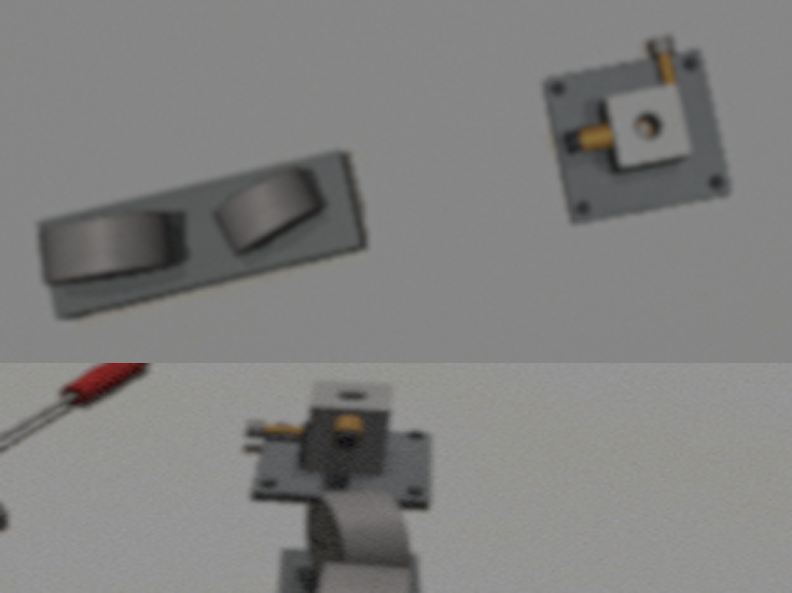

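The crops suggest the stand's plunger faces world +y and its outlet faces +x, but I need a closer look. The wrist camera comes over both next.

```bash
python3 -m pendant '[-21,-25,-1.5,0,0,0,-21,-25,-1.5,0,0,0,-21,-25,-1.5,0,0,0,-21,-25,-1.5,0,0,0,-21,-25,-1.5,0,0,0,-21,-25,-1.5,0,0,0,-21,-25,-1.5,0,0,0,-21,-25,-1.5,0,0,0,-21,-25,-1.5,0,0,0,-21,-25,-1.5,0,0,0,-21,-25,-1.5,0,0,0,-21,-25,-1.5,0,0,0,-21,-25,-1.5,0,0,0,-21,-25,-1.5,0,0,0,-21,-25,-1.5,0,0,0,-21,-25,-1.5,0,0,0,-21,-25,-1.5,0,0,0,-21,-25,-1.5,0,0,0,-21,-25,-1.5,0,0,0,-21,-25,-1.5,0,0,0]' -1
python3 - <<'E'
from h import *
np.set_printoptions(precision=4,suppress=True)
im,c=snap('wrist','w1.png')
for l in ['gauge_mid','gauge_dial','big_gauge','rack','mouth','stand']:
    print(l,[(np.round(d['position']),round(d['p'],2)) for d in finder.recognise(l,'wrist')[:3]])
print(c['pose'],get_obs()['q'],get_obs()['clock'])
cv2.imwrite('pics/w1z.png',cv2.resize(im[:,:,::-1],(800,600),interpolation=cv2.INTER_CUBIC))
E
```

```text
clock: 2.72
tcp_pos: [0.4463, 0.0097, 0.2882]
tool_rot: [[-0.95, 0.312, 0.001], [0.312, 0.95, 0.0], [-0.001, 0.001, -1.0]]
contact_force: [0.2, -0.3, -0.2]
finger_gap: 0.997
gauge_mid [(array([384., 346.]), 0.53)]
gauge_dial [(array([235., 419.]), 0.97), (array([301., 204.]), 0.27)]
big_gauge [(array([177., 524.]), 0.62)]
rack [(array([171., 441.]), 0.8), (array([386., 344.]), 0.58)]
mouth [(array([301., 203.]), 0.7)]
stand [(array([304., 204.]), 0.73)]
[[ 0.312   0.9032  0.2949  0.3688]
 [ 0.9501 -0.2974 -0.0944  0.035 ]
 [ 0.0024  0.3096 -0.9509  0.4165]
 [ 0.      0.      0.      1.    ]] [-0.4735  0.1454  0.3823  2.0371 -0.0661  0.9709  1.1978] 3.0667
```

View pics/w1z.png

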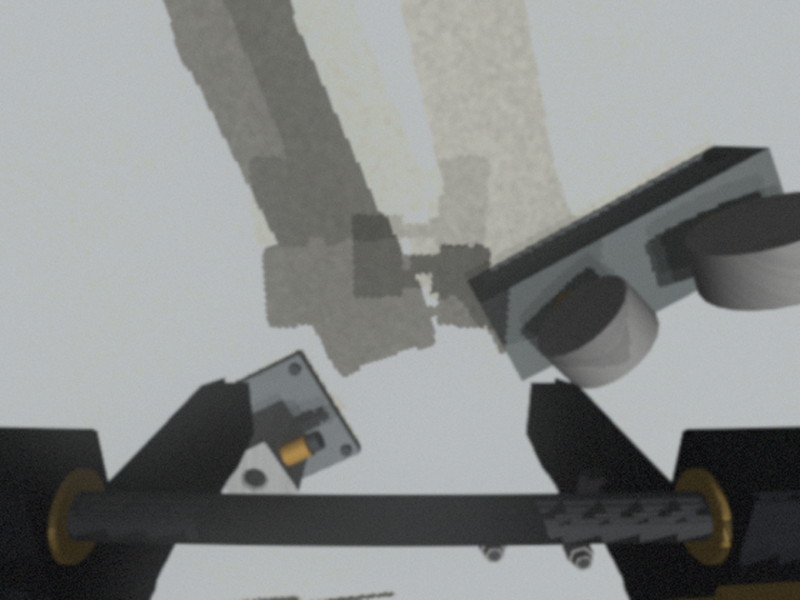

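The wrist view shows the gauges at (330,590) and (240,750), both with a dark back toward the robot. The stand is half hidden, but its brass plunger is visible at (450,300). Next I turn the hand to the likely grasp yaw and look at the stand from its +y side.

```bash
python3 -m pendant '[-30,-5,0,0,0,0,-30,-5,0,0,0,0,-30,-5,0,0,0,0,-30,-5,0,0,0,0,-30,-5,0,0,0,0,0,0,0,0,0,0.11,0,0,0,0,0,0.11,0,0,0,0,0,0.11,0,0,0,0,0,0.11,0,0,0,0,0,0.11,0,0,0,0,0,0.11,0,0,0,0,0,0.11,0,0,0,0,0,0.11,0,0,0,0,0,0]'
python3 - <<'E'
from h import *
np.set_printoptions(precision=4,suppress=True)
im,c=snap('wrist','w2.png')
for l in ['gauge_mid','gauge_dial','mouth','stand']:
    print(l,[(np.round(d['position']),round(d['p'],2)) for d in finder.recognise(l,'wrist')[:3]])
print(get_obs()['q'])
cv2.imwrite('pics/w2z.png',cv2.resize(im[:,:,::-1],(800,600),interpolation=cv2.INTER_CUBIC))
E
```

```text
clock: 4.23
tcp_pos: [0.5804, -0.0575, 0.2874]
tool_rot: [[-0.363, 0.932, -0.001], [0.932, 0.363, 0.0], [0.001, -0.0, -1.0]]
contact_force: [0.3, 0.3, 0.0]
finger_gap: 1.001
gauge_mid []
gauge_dial []
mouth [(array([232., 244.]), 0.65), (array([ 20., 271.]), 0.53)]
stand [(array([236., 241.]), 0.97)]
[-0.4319  0.4421  0.6173  1.7169 -0.2858  1.074   0.6536]
```

View pics/w2z.png

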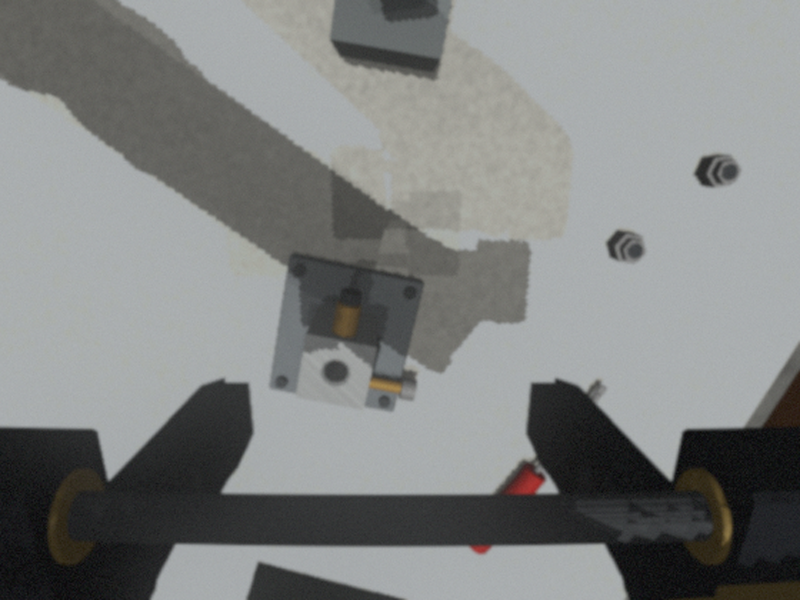

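The stand is clear now. The mouth is at (372,336), the plunger points to the top of the picture (world +y), and the steel-headed outlet is at (385,405), facing world +x. That fits a right-handed frame. I'll compute its pose, then look at the gauge from its +x side.

```bash
python3 - <<'E'
from h import *
np.set_printoptions(precision=4,suppress=True)
c=eyes.calibration('wrist')
k=.7
print('mouth',atz(c,(372*k,336*k),.08))
# base corners; holes
h={n:atz(c,(r*k,q*k),.012) for n,(r,q) in dict(nl=(270,298),nr=(292,411),fl=(381,282),fr=(401,385)).items()}
print(h)
for a,b in [('nl','nr'),('fl','fr')]:
    d=h[b]-h[a];print('yaw x',np.degrees(np.arctan2(d[1],d[0])))
for a,b in [('fl','nl'),('fr','nr')]:
    d=h[b]-h[a];print('yaw y-90',np.degrees(np.arctan2(d[1],d[0]))-90)
print('centre',sum(h.values())/4)
p=[atz(c,(r*k,q*k),.08) for r,q in [(333,306),(391,298),(407,363),(348,376)]];print(p,sum(p)/4)
E
python3 -m pendant '[22,7,0,0,0,0,22,7,0,0,0,0,22,7,0,0,0,0,22,7,0,0,0,0,22,7,0,0,0,0,22,7,0,0,0,0,22,7,0,0,0,0,0,0,0,0,0,0]'
python3 - <<'E'
from h import *
np.set_printoptions(precision=4,suppress=True)
im,c=snap('wrist','w3.png')
for l in ['gauge_mid','gauge_dial','big_gauge']:
    print(l,[(np.round(d['position']),round(d['p'],2)) for d in finder.recognise(l,'wrist')[:3]])
print(get_obs()['tcp_pos'])
cv2.imwrite('pics/w3z.png',cv2.resize(im[:,:,::-1],(800,600),interpolation=cv2.INTER_CUBIC))
E
```

```text
mouth [ 0.5722 -0.1423  0.08  ]
{'nl': array([ 0.5181, -0.1013,  0.012 ]), 'nr': array([ 0.6093, -0.0851,  0.012 ]), 'fl': array([ 0.5362, -0.1996,  0.012 ]), 'fr': array([ 0.6257, -0.1847,  0.012 ])}
yaw x 10.109587892241958
yaw x 9.418034435495434
yaw y-90 10.460397816959897
yaw y-90 9.35468550018932
centre [ 0.5723 -0.1427  0.012 ]
[array([ 0.5428, -0.1221,  0.08  ]), array([ 0.5517, -0.1666,  0.08  ]), array([ 0.5999, -0.1614,  0.08  ]), array([ 0.592 , -0.1147,  0.08  ])] [ 0.5716 -0.1412  0.08  ]
clock: 5.15
tcp_pos: [0.5694, 0.108, 0.2874]
tool_rot: [[-0.373, 0.928, -0.001], [0.928, 0.373, 0.003], [0.003, 0.0, -1.0]]
contact_force: [0.1, 0.8, -0.3]
finger_gap: 1.002
gauge_mid [(array([160., 220.]), 0.6)]
gauge_dial [(array([158., 218.]), 0.76)]
big_gauge [(array([ 34., 234.]), 0.64)]
[0.5701 0.1005 0.2878]
```

View pics/w3z.png

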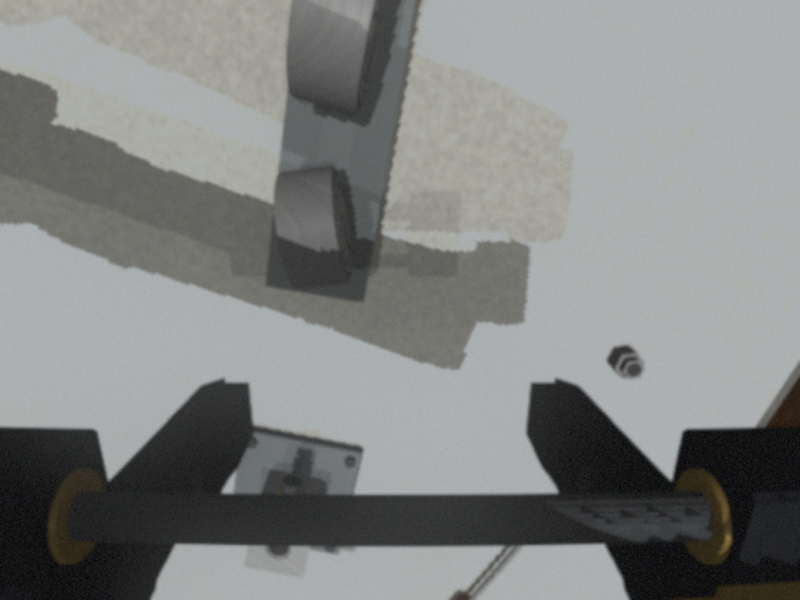

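The mouth is at about (0.572, -0.142) with stand yaw ≈ 10°. The gauge at (225,315) doesn't clearly show its dial side, so I'll compare both faces with the contrast raised.

Run:
```python
import cv2,numpy as np
a=cv2.imread('pics/w3.png')[105:215,180:280];b=cv2.imread('pics/w1.png')[180:280,350:480];d=cv2.imread('pics/side0.png')[230:335,310:365]
def f(x,h=560):
    x=cv2.resize(x,None,fx=h/x.shape[0],fy=h/x.shape[0],interpolation=cv2.INTER_CUBIC).astype(float)
    return np.clip(255*(x/140)**.6,0,255).astype(np.uint8)
o=np.hstack([f(a,330),f(d,330)]);o2=f(b,260)
w=max(o.shape[1],o2.shape[1]);p=lambda x:np.pad(x,((0,0),(0,w-x.shape[1]),(0,0)))
cv2.imwrite('pics/cmp.png',np.vstack([p(o),p(o2)]));print(w)
```

```text
473
```

View pics/cmp.png

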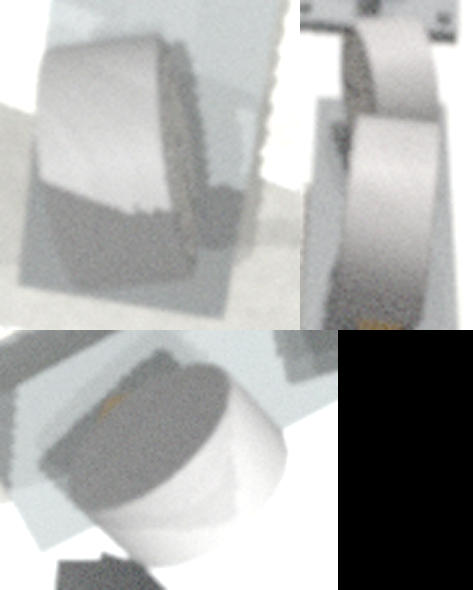

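The robot-side face (lower crop) is plain steel grey with no pointer, so the dial is on the +x side. I'll confirm that after lifting. Now I fit the gauge pose to the rim points from both wrist views.

Run:
```python
from h import *
from scipy.optimize import least_squares
c3=eyes.calibration('wrist');c1=dict(c3);c1['pose']=[[.312,.9032,.2949,.3688],[.9501,-.2974,-.0944,.035],[.0024,.3096,-.9509,.4165],[0,0,0,1]]
A=lambda p:[(105+y/3,180+x/3) for x,y in p]; B=lambda p:[(180+(y-330)/2.6,350+x/2.6) for x,y in p]
front3=A([(162,38),(163,90),(205,150),(203,190),(192,270)]);back3=A([(40,75),(38,180),(50,225),(75,288)])
back1=B([(228,370),(225,395),(190,450),(150,485),(95,510)])
front1=B([(287,455),(280,490),(255,530)])
t=np.linspace(0,2*np.pi,721)
def circ(p,s):
    x,y,w=p;n=np.array([np.cos(w),np.sin(w),0]);u=np.array([-n[1],n[0],0])
    return np.array([x,y,.113])+s*.016*n+.034*(np.cos(t)[:,None]*u+np.sin(t)[:,None]*np.array([0,0,1]))
def res(p):
    r=[]
    for c,s,pts in [(c3,1,front3),(c3,-1,back3),(c1,-1,back1),(c1,1,front1)]:
        C=np.array([proj(c,q) for q in circ(p,s)[::6]])
        for a in pts: r.append(np.min(np.linalg.norm(C-a,axis=1)))
    return np.array(r)
for w0 in (.2,.45):
    f=least_squares(res,[.518,.118,w0],diff_step=1e-3,x_scale=[.01,.01,.1],loss='soft_l1',f_scale=2)
    print(f.x,np.degrees(f.x[2]),np.round(res(f.x),1))
p=f.x;o=get_obs();im=cv2.imread('pics/w3.png')
for s in(1,-1):
    for q in circ(p,s)[::6]:
        r=proj(c3,q);cv2.circle(im,(int(r[1]),int(r[0])),0,(0,0,255),-1)
im1=cv2.imread('pics/w1.png')
for s in(1,-1):
    for q in circ(p,s)[::6]:
        r=proj(c1,q);cv2.circle(im1,(int(r[1]),int(r[0])),0,(0,0,255),-1)
cv2.imwrite('pics/fit.png',cv2.resize(np.hstack([im[100:220,170:300],im1[170:290,345:475]]),None,fx=3,fy=3))
R=np.array(o['tool_rot']);d=R.T@(np.array([p[0],p[1],.118])-o['tcp_pos']);print(d*1000,'tooly yaw',np.arctan2(R[1,1],R[0,1])-p[2])
```

```text
[0.51668108 0.1201921  0.44579642] 25.542253573925528 [1.7 1.3 3.5 2.  1.9 0.2 2.6 1.6 5.3 3.2 0.3 1.3 0.9 0.9 2.6 2.9 4. ]
[0.51662556 0.11984072 0.44777034] 25.655350709947268 [1.3 1.1 3.7 2.2 1.6 0.7 2.3 1.3 4.9 3.7 0.7 0.8 0.9 0.9 3.  3.2 4.3]
[ 37.6232952  -42.80050031 169.82430223] tooly yaw -0.07564477217608723
```

View pics/fit.png

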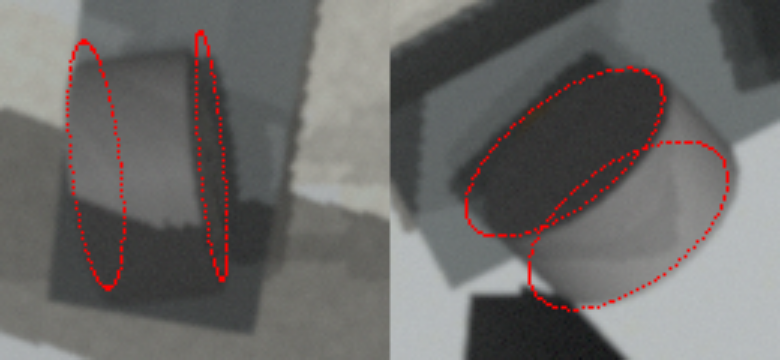

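The fit is about right, but the pictures were taken while the arm was still settling. I'll move over the gauge, settle, and take a fresh view.

```bash
python3 -m pendant '[19,-21.5,0,0,0,0,19,-21.5,0,0,0,0,0,0,20,0,0,-0.07,0,0,0,0,0,0,0,0,0,0,0,0,0,0,0,0,0,0,0,0,0,0,0,0]'
python3 - <<'E'
from h import *
im,c=snap('wrist','w4.png');np.save('c4.npy',c,allow_pickle=True)
print(get_obs()['tcp_pos'],get_obs()['tool_rot'])
for l in ['gauge_mid','gauge_dial','gauge']:
    print(l,[(np.round(d['position']),round(d['p'],2)) for d in finder.recognise(l,'wrist')[:3]])
p=[.5166,.1195,.447];t=np.linspace(0,2*np.pi,181)
def circ(p,s):
    x,y,w=p;n=np.array([np.cos(w),np.sin(w),0]);u=np.array([-n[1],n[0],0])
    return np.array([x,y,.113])+s*.016*n+.034*(np.cos(t)[:,None]*u+np.sin(t)[:,None]*np.array([0,0,1]))
v=cv2.resize(np.clip(255*(im[100:300,180:370,::-1]/180.)**.6,0,255).astype(np.uint8),None,fx=3,fy=3,interpolation=cv2.INTER_CUBIC)
for s in(1,-1):
    for q in circ(p,s)[::4]:
        r=proj(c,q);cv2.circle(v,(int((r[1]-180)*3),int((r[0]-100)*3)),1,(0,0,255),-1)
cv2.imwrite('pics/w4z.png',v)
E
```

```text
clock: 5.93
tcp_pos: [0.5173, 0.1206, 0.2685]
tool_rot: [[-0.426, 0.905, 0.002], [0.905, 0.426, -0.0], [-0.001, 0.001, -1.0]]
contact_force: [-0.2, -1.1, 0.3]
finger_gap: 0.999
[0.51718351 0.12082736 0.26841458] [[-4.26563401e-01  9.04456652e-01  1.35272787e-03]
 [ 9.04457392e-01  4.26563955e-01 -1.37010320e-04]
 [-7.00944847e-04  1.16504114e-03 -9.99999076e-01]]
gauge_mid [(array([199., 275.]), 0.78)]
gauge_dial [(array([202., 274.]), 0.78)]
gauge [(array([204., 272.]), 0.83)]
```

View pics/w4z.png

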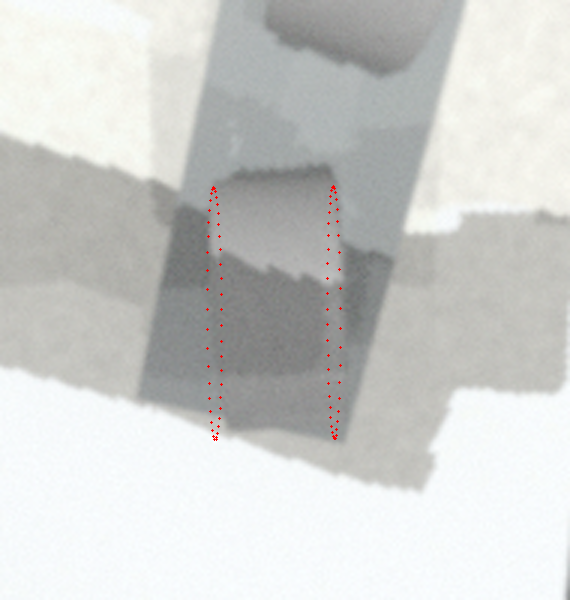

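The overlay agrees to about 1 mm across the jaws. The case is turned about 4° more and sits about 2 mm further along tool +x. I'll descend and grip with moderate force.

```bash
python3 -m pendant '[2,0,24,0,0,-0.06,0,0,25,0,0,0,0,0,25,0,0,0,0,0,25,0,0,0,0,0,25,0,0,0,0,0,24,0,0,0,0,0,0,0,0,0,0,0,0,0,0,0]'
python3 -m pendant '[0,0,0,0,0,0,0,0,0,0,0,0,0,0,0,0,0,0,0,0,0,0,0,0,0,0,0,0,0,0,0,0,0,0,0,0,0,0,0,0,0,0,0,0,0,0,0,0]' 1 45
```

```text
clock: 6.8
tcp_pos: [0.5149, 0.1231, 0.1193]
tool_rot: [[-0.482, 0.876, -0.002], [0.876, 0.482, -0.001], [0.0, -0.002, -1.0]]
contact_force: [-0.4, 0.4, 0.1]
finger_gap: 1.006
clock: 7.47
tcp_pos: [0.5153, 0.1234, 0.1198]
tool_rot: [[-0.482, 0.876, 0.0], [0.876, 0.482, 0.0], [-0.0, 0.0, -1.0]]
contact_force: [0.4, -0.5, -0.5]
finger_gap: 0.422
```

```bash
python3 -m pendant '[0,0,0,0,0,0,0,0,0,0,0,0,0,0,0,0,0,0,0,0,0,0,0,0]'; python3 -m pendant '[0,0,-10,0,0,0,0,0,-20,0,0,0,0,0,-25,0,0,0,0,0,-25,0,0,0,0,0,-25,0,0,0,0,0,-25,0,0,0,0,0,0,0,0,0,0,0,0,0,0,0]'
```

```text
clock: 7.8
tcp_pos: [0.5154, 0.1235, 0.1198]
tool_rot: [[-0.482, 0.876, 0.0], [0.876, 0.482, 0.0], [-0.0, 0.0, -1.0]]
contact_force: [0.2, 0.5, 0.7]
finger_gap: 0.361
clock: 8.47
tcp_pos: [0.5154, 0.1235, 0.2506]
tool_rot: [[-0.482, 0.876, 0.002], [0.876, 0.482, 0.001], [0.0, 0.002, -1.0]]
contact_force: [0.2, -0.7, -3.3]
finger_gap: 0.359
```

Gripped (32 mm) and lifted. Now over to the stand, turning to its yaw.

```bash
python3 -m pendant '[-26,-7.8,0,0,0,0,-26,-7.8,0,0,0,0,-26,-7.8,0,0,0,0,-26,-7.8,0,0,0,0,-26,-7.8,0,0,0,0,-26,-7.8,0,0,0,0,-26,-7.8,0,0,0,0,-26,-7.8,0,0,0,0,-26,-7.8,0,0,0,0,-26,-7.8,0,0,0,0,0,0,0,0,0,0.11,0,0,0,0,0,0.11,0,0,0,0,0,0.11,0,0,0,0,0,0,0,0,0,0,0,0,0,0,0,0,0,0,0,0,0,0,0,0]'
python3 - <<'E'
from h import *
for n in ['side','top','wrist']:
    im,c=snap(n,n+'5.png')
    for l in ['gauge_foot','gauge_dial','mouth','gauge_mid']:
        print(n,l,[(np.round(d['position'],1),round(d['p'],2)) for d in finder.recognise(l,n)[:2]])
    m=proj(c,[.572,-.142,.08]);print('pred mouth',m)
o=get_obs();tp=np.array(o['tcp_pos']);print(tp,o['q'])
a=cv2.imread('pics/side5.png');s=eyes.calibration('side');m=proj(s,tp-[0,0,.06]).astype(int);print(m)
v=cv2.resize(a[max(m[0]-90,0):m[0]+80,m[1]-90:m[1]+90],None,fx=3.3,fy=3.3,interpolation=cv2.INTER_CUBIC)
cv2.imwrite('pics/s5z.png',v);print(max(m[0]-90,0),m[1]-90)
E
```

```text
clock: 9.88
tcp_pos: [0.572, -0.1418, 0.2492]
tool_rot: [[-0.175, 0.985, -0.001], [0.985, 0.175, 0.0], [0.0, -0.001, -1.0]]
contact_force: [0.3, 0.8, -2.6]
finger_gap: 0.362
side gauge_foot [(array([126.7, 339.9]), 0.64)]
side gauge_dial [(array([128.1, 338.5]), 0.64), (array([219.5, 335.4]), 0.34)]
side mouth [(array([220.7, 335.7]), 0.56)]
side gauge_mid [(array([124.4, 339.2]), 0.93)]
pred mouth [193.56029119 336.26135675]
top gauge_foot []
top gauge_dial []
top mouth [(array([226., 325.]), 0.77)]
top gauge_mid []
pred mouth [227.31598674 347.0149751 ]
wrist gauge_foot [(array([286.7, 271.8]), 0.84)]
wrist gauge_dial [(array([289.4, 270.8]), 0.98)]
wrist mouth [(array([171.2, 276.7]), 0.59)]
wrist gauge_mid [(array([290.6, 274.6]), 0.63)]
pred mouth [199.0430092 272.9661914]
[ 0.57230241 -0.1419548   0.24973078] [-0.31885146  0.51386544  0.6722572   1.74173729 -0.36852636  1.01554363
  0.66117455]
[143 339]
53 249
```

View pics/s5z.png

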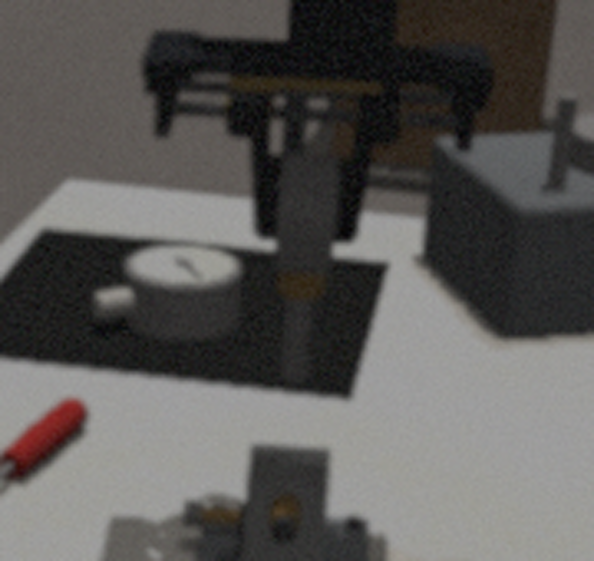

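The side view shows the stem hanging straight at (340,297), but the dial face isn't visible. I'll turn the gauge about 70° toward the side camera to confirm the dial side and measure the stem's offset along the jaws' width.

```bash
python3 -m pendant '[0,0,0,0,0,-0.12,0,0,0,0,0,-0.12,0,0,0,0,0,-0.12,0,0,0,0,0,-0.12,0,0,0,0,0,-0.12,0,0,0,0,0,-0.12,0,0,0,0,0,-0.12,0,0,0,0,0,-0.12,0,0,0,0,0,-0.12,0,0,0,0,0,-0.12,0,0,0,0,0,0,0,0,0,0,0,0,0,0,0,0,0,0]'
python3 - <<'E'
from h import *
np.set_printoptions(precision=4,suppress=True)
c=eyes.calibration('side');s5=cv2.imread('pics/side5.png')
im,_=snap('side','side6.png');o=get_obs();tp=np.array(o['tcp_pos']);R=np.array(o['tool_rot']);print(tp,R)
b=im[:,:,::-1].copy()
v=cv2.resize(np.clip(255*(b[53:203,269:409]/160.)**.6,0,255).astype(np.uint8),None,fx=4,fy=4,interpolation=cv2.INTER_CUBIC)
for dx in (-8,0,8):
  for z in np.linspace(-.113,-.055,30):
    r=proj(c,tp+R[:,0]*dx/1000+[0,0,z]);cv2.circle(v,(int((r[1]-269)*4),int((r[0]-53)*4)),0,(0,0,255),-1)
cv2.imwrite('pics/s6z.png',v)
for l in ['gauge_dial']: print([(d['position'],d['p']) for d in finder.recognise(l,'side')[:2]])
print('pred dial +y side',proj(c,tp+R[:,1]*.016-[0,0,.007]),'foot',proj(c,tp-[0,0,.113]))
t5=np.array([.5723,-.14195,.2497]);print('view5 pred foot',proj(c,t5-[0,0,.113]))
E
```

```text
clock: 11.72
tcp_pos: [0.5722, -0.1421, 0.2497]
tool_rot: [[-0.98, 0.2, -0.0], [0.2, 0.98, -0.0], [0.0, -0.0, -1.0]]
contact_force: [0.2, 0.3, -3.3]
finger_gap: 0.358
[ 0.5723 -0.142   0.2497] [[-0.9799  0.1993 -0.    ]
 [ 0.1993  0.9799 -0.0001]
 [ 0.     -0.0001 -1.    ]]
[([128.4, 340.1], 0.87)]
pred dial +y side [120.5583 338.1085] foot [168.5807 337.9004]
view5 pred foot [168.5881 337.8897]
```

View pics/s6z.png

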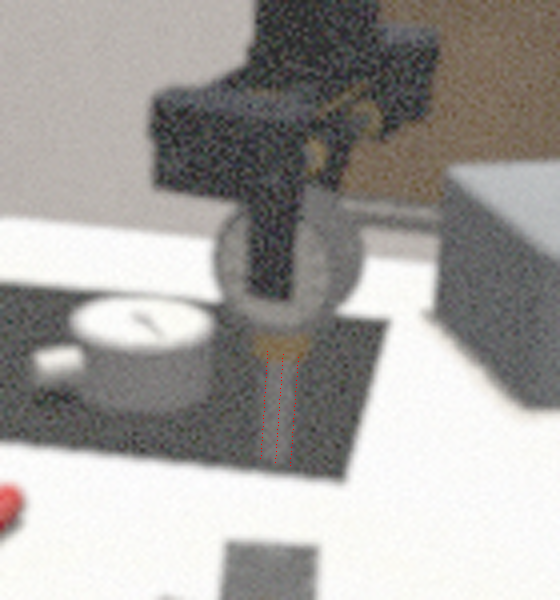

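The light, ticked dial is on tool +y, which will face world +x, the stand's front. The predicted stem lines match the stem, so it is on the TCP axis. The mouth's predicted pixels also match the top and side pictures within 1 px. I'll turn back and descend to just above the mouth.

```bash
python3 -m pendant '[0,0,0,0,0,0.12,0,0,0,0,0,0.12,0,0,0,0,0,0.12,0,0,0,0,0,0.12,0,0,0,0,0,0.12,0,0,0,0,0,0.12,0,0,0,0,0,0.12,0,0,0,0,0,0.12,0,0,0,0,0,0.12,0,0,0,0,0,0.12,0,0,12,0,0,0,0,0,15,0,0,0,0,0,15,0,0,0,0,0,8,0,0,0,0,0,0,0,0,0,0,0,0,0,0,0,0,0,0,0,0,0]'
python3 -c "
from h import *
im,c=snap('wrist','w7.png');im,c=snap('side','s7.png')
v=cv2.resize(np.clip(255*(im[130:240,280:400,::-1]/130.)**.6,0,255).astype(np.uint8),None,fx=5,fy=5,interpolation=cv2.INTER_CUBIC);cv2.imwrite('pics/s7z.png',v)"
```

```text
clock: 13.23
tcp_pos: [0.5728, -0.1422, 0.2003]
tool_rot: [[-0.173, 0.985, 0.001], [0.985, 0.173, -0.0], [-0.0, 0.001, -1.0]]
contact_force: [-0.4, -0.1, -3.2]
finger_gap: 0.36
```

```bash
python3 -m pendant '[0,0,2,0,0,0,0,0,2,0,0,0,0,0,2,0,0,0,0,0,1,0,0,0,0,0,0,0,0,0]'; python3 -m pendant '[0,0,1,0,0,0,0,0,1,0,0,0,0,0,1,0,0,0,0,0,0,0,0,0]'
```

```text
clock: 13.75
tcp_pos: [0.5721, -0.1419, 0.1924]
tool_rot: [[-0.172, 0.985, -0.001], [0.985, 0.172, 0.0], [0.0, -0.0, -1.0]]
contact_force: [-0.4, 0.1, -3.5]
finger_gap: 0.359
clock: 14.08
tcp_pos: [0.5725, -0.1421, 0.1903]
tool_rot: [[-0.172, 0.985, 0.001], [0.985, 0.172, 0.0], [0.0, 0.001, -1.0]]
contact_force: [-1.1, 0.2, 2.6]
finger_gap: 0.362
```

Light contact at the rim: the push is up about 6 N, with the lateral force toward -x. I'll ease the tool that way.

```bash
python3 -m pendant '[0,-1.5,0,0,0,0,0,0,0,0,0,0,0,0,0,0,0,0]'; python3 -m pendant '[0,0,1,0,0,0,0,0,0,0,0,0,0,0,0,0,0,0]'
```

```text
clock: 14.33
tcp_pos: [0.5706, -0.1421, 0.1894]
tool_rot: [[-0.172, 0.985, -0.0], [0.985, 0.172, 0.0], [0.0, -0.0, -1.0]]
contact_force: [-0.6, 0.3, -2.0]
finger_gap: 0.357
clock: 14.58
tcp_pos: [0.5707, -0.142, 0.1884]
tool_rot: [[-0.172, 0.985, -0.001], [0.985, 0.172, 0.0], [0.0, -0.0, -1.0]]
contact_force: [-0.9, 0.7, -3.4]
finger_gap: 0.364
```

Free again. Continuing down in small steps.

```bash
python3 -m pendant '[0,0,1,0,0,0,0,0,1,0,0,0,0,0,0,0,0,0]'; python3 -m pendant '[0,0,1,0,0,0,0,0,1,0,0,0,0,0,0,0,0,0]'
```

```text
clock: 14.83
tcp_pos: [0.5707, -0.1418, 0.1865]
tool_rot: [[-0.172, 0.985, -0.0], [0.985, 0.172, 0.001], [0.001, -0.0, -1.0]]
contact_force: [-0.6, 1.8, -2.5]
finger_gap: 0.359
clock: 15.08
tcp_pos: [0.5706, -0.1417, 0.1843]
tool_rot: [[-0.172, 0.985, -0.001], [0.985, 0.172, 0.001], [0.001, -0.001, -1.0]]
contact_force: [-0.6, 3.1, -3.4]
finger_gap: 0.359
```

The stem is in the hole, with a side force of +3 N in y. I'll shift to relieve it, then go on down.

```bash
python3 -m pendant '[0.5,-0.1,0,0,0,0,0,0,1,0,0,0,0,0,1,0,0,0,0,0,0,0,0,0]'; python3 -m pendant '[0,0,1,0,0,0,0,0,1,0,0,0,0,0,1,0,0,0,0,0,0,0,0,0]'
```

```text
clock: 15.42
tcp_pos: [0.5706, -0.1416, 0.1826]
tool_rot: [[-0.172, 0.985, -0.0], [0.985, 0.172, 0.0], [0.0, -0.0, -1.0]]
contact_force: [-0.1, 3.4, -3.6]
finger_gap: 0.36
clock: 15.75
tcp_pos: [0.5706, -0.1416, 0.1795]
tool_rot: [[-0.172, 0.985, -0.0], [0.985, 0.172, 0.0], [0.0, -0.0, -1.0]]
contact_force: [-0.5, 3.8, -2.6]
finger_gap: 0.36
```

```bash
python3 -m pendant '[0.7,0,0,0,0,0,0,0,0,0,0,0,0,0,0,0,0,0]'; python3 -c "
from h import *
o=get_obs();print(o['moment'])"; python3 -m pendant '[0,0,1,0,0,0,0,0,1,0,0,0,0,0,0,0,0,0]'
```

```text
clock: 16.0
tcp_pos: [0.5705, -0.1413, 0.1796]
tool_rot: [[-0.172, 0.985, 0.0], [0.985, 0.172, -0.0], [-0.0, -0.0, -1.0]]
contact_force: [-0.4, 1.9, -4.2]
finger_gap: 0.355
[0.46431237 0.17968449 0.03254386]
clock: 16.25
tcp_pos: [0.5705, -0.1412, 0.1777]
tool_rot: [[-0.172, 0.985, 0.0], [0.985, 0.172, -0.0], [-0.0, 0.0, -1.0]]
contact_force: [-0.6, 1.9, -2.6]
finger_gap: 0.358
```

Relief works. The plunger comes next.

```bash
python3 -m pendant '[0,0,1,0,0,0,0,0,1,0,0,0,0,0,0,0,0,0]'; python3 -m pendant '[0,0,1,0,0,0,0,0,1,0,0,0,0,0,0,0,0,0]'; python3 -m pendant '[0,0,1,0,0,0,0,0,1,0,0,0,0,0,0,0,0,0]';  python3 -m pendant '[0,0,1,0,0,0,0,0,1,0,0,0,0,0,0,0,0,0]'
```

```text
clock: 16.5
tcp_pos: [0.5705, -0.1412, 0.1756]
tool_rot: [[-0.172, 0.985, 0.0], [0.985, 0.172, -0.0], [-0.0, 0.0, -1.0]]
contact_force: [-0.8, 1.7, -3.7]
finger_gap: 0.357
clock: 16.75
tcp_pos: [0.5706, -0.1412, 0.174]
tool_rot: [[-0.172, 0.985, 0.0], [0.985, 0.172, -0.0], [-0.0, 0.0, -1.0]]
contact_force: [-1.0, 2.0, 1.8]
finger_gap: 0.362
clock: 17.0
tcp_pos: [0.5706, -0.1411, 0.1719]
tool_rot: [[-0.172, 0.985, 0.0], [0.985, 0.172, 0.0], [0.0, 0.0, -1.0]]
contact_force: [-0.8, 2.2, 1.1]
finger_gap: 0.365
clock: 17.25
tcp_pos: [0.5706, -0.141, 0.1696]
tool_rot: [[-0.172, 0.985, 0.0], [0.985, 0.172, 0.0], [-0.0, 0.0, -1.0]]
contact_force: [-1.7, 1.6, -0.4]
finger_gap: 0.359
```

Past the plunger, with about 3 N of sliding friction. Continuing, watching Fz (free sliding reads about 0 to 1).

```bash
for i in 1 ; do python3 -m pendant '[0,0,1,0,0,0,0,0,1,0,0,0,0,0,1,0,0,0,0,0,1,0,0,0,0,0,0,0,0,0]' | grep -E 'tcp|force'; done;  python3 -m pendant '[0,0,1,0,0,0,0,0,1,0,0,0,0,0,1,0,0,0,0,0,0,0,0,0]'| grep -E 'tcp|force'; python3 -m pendant '[0,0,1,0,0,0,0,0,1,0,0,0,0,0,0,0,0,0]'| grep -E 'tcp|force'
```

```text
tcp_pos: [0.5706, -0.141, 0.1656]
contact_force: [-1.6, 1.6, 1.4]
tcp_pos: [0.5706, -0.1409, 0.1625]
contact_force: [-1.1, 1.9, 0.5]
tcp_pos: [0.5706, -0.141, 0.1607]
contact_force: [-0.9, 2.4, 0.8]
```

```bash
python3 -m pendant '[0,0,1,0,0,0,0,0,0,0,0,0]' | grep -E 'tcp|force';  python3 -m pendant '[0,0,1,0,0,0,0,0,0,0,0,0]'| grep -E 'tcp|force'
```

```text
tcp_pos: [0.5706, -0.141, 0.1597]
contact_force: [-1.6, 1.9, 2.7]
tcp_pos: [0.5706, -0.141, 0.1587]
contact_force: [-2.0, 1.6, 2.0]
```

```bash
python3 -m pendant '[0,0,1,0,0,0,0,0,0,0,0,0]' | grep -E 'tcp|force'
```

```text
tcp_pos: [0.5707, -0.141, 0.1578]
contact_force: [-1.2, 2.2, 2.7]
```

Fz is up about 2 N, probably the valve pin's spring. Continuing singly.

```bash
python3 -m pendant '[0,0,1,0,0,0,0,0,0,0,0,0]' | grep -E 'tcp|force'
```

```text
tcp_pos: [0.5707, -0.141, 0.1569]
contact_force: [-1.9, 3.2, 6.0]
```

```bash
python3 -m pendant '[0,0,1,0,0,0,0,0,0,0,0,0]' | grep -E 'tcp|force'
```

```text
tcp_pos: [0.5708, -0.1412, 0.1567]
contact_force: [-4.0, 2.9, 11.6]
```

Sharp rise: 1 mm commanded gave only 0.2 mm. A small confirming push:

```bash
python3 -m pendant '[0,0,0.4,0,0,0,0,0,0,0,0,0,0,0,0,0,0,0]' | grep -E 'clock|tcp|force'
```

```text
clock: 19.33
tcp_pos: [0.5708, -0.1413, 0.1567]
contact_force: [-4.8, 3.8, 15.7]
```

Rigid at z = 0.1567. To rule out a jam, I'll ease off, relieve the side load and push again.

```bash
python3 -m pendant '[0,0,-1.4,0,0,0,0.4,-0.4,0,0,0,0,0,0,0,0,0,0]' | grep -E 'clock|tcp|force'; python3 -m pendant '[0,0,0.8,0,0,0,0,0,0,0,0,0]' | grep -E 'clock|tcp|force'
```

```text
clock: 19.58
tcp_pos: [0.5705, -0.1409, 0.1569]
contact_force: [-0.7, 1.7, 5.1]
clock: 19.75
tcp_pos: [0.5706, -0.1411, 0.1568]
contact_force: [-1.6, 2.1, 10.6]
```

```bash
python3 -m pendant '[0,0,0.5,0,0,0,0,0,0,0,0,0]' | grep -E 'clock|tcp|force'
```

```text
clock: 19.92
tcp_pos: [0.5707, -0.1411, 0.1567]
contact_force: [-2.9, 2.8, 14.2]
```

Same stop with the side load gone, so it is genuine. I'll ease off, release and rise.

```bash
python3 -m pendant '[0.2,-0.2,-0.8,0,0,0,0,0,0,0,0,0]' | grep -E 'clock|tcp|force'; python3 -m pendant '[0,0,0,0,0,0,0,0,0,0,0,0,0,0,0,0,0,0,0,0,0,0,0,0,0,0,0,0,0,0,0,0,0,0,0,0,0,0,0,0,0,0,0,0,0,0,0,0]' -1
python3 -m pendant '[0,0,-10,0,0,0,0,0,-20,0,0,0,0,0,-25,0,0,0,0,0,-25,0,0,0,0,0,-25,0,0,0,0,0,-20,0,0,0,0,0,0,0,0,0,0,0,0,0,0,0]'
python3 - <<'E'
from h import *
im,c=snap('side','s8.png');i2,cw=snap('wrist','w8.png')
for n,cc in (('side',c),('wrist',cw)):
    for l in ['gauge_mid','gauge_dial']: print(n,l,[(np.round(d['position'],1),round(d['p'],2)) for d in finder.recognise(l,n)[:2]])
    for z in (.1497,.1837): print('pred mid/top',proj(cc,[.5709,-.141,z]))
    print('pred dial',proj(cc,[.5867,-.138,.1497]))
a=np.clip(255*(im[90:250,270:410,::-1]/150.)**.6,0,255).astype(np.uint8);b=i2[60:380,100:450,::-1]
a=cv2.resize(a,(350,400),interpolation=cv2.INTER_CUBIC);b=cv2.resize(b,(437,400))
cv2.imwrite('pics/end.png',np.hstack([a,b]))
E
```

```text
clock: 20.08
tcp_pos: [0.5705, -0.1409, 0.1568]
contact_force: [-1.0, 1.8, 8.8]
clock: 20.75
tcp_pos: [0.5698, -0.1406, 0.1562]
tool_rot: [[-0.172, 0.985, -0.0], [0.985, 0.172, -0.0], [-0.0, -0.0, -1.0]]
contact_force: [0.0, 0.5, 0.6]
finger_gap: 0.939
clock: 21.42
tcp_pos: [0.5704, -0.1408, 0.2827]
tool_rot: [[-0.172, 0.985, 0.003], [0.985, 0.172, -0.0], [-0.001, 0.003, -1.0]]
contact_force: [0.0, 1.0, 0.1]
finger_gap: 1.0
side gauge_mid [(array([168.6, 336.9]), 0.64)]
side gauge_dial [(array([165.9, 336.3]), 0.72)]
pred mid/top [162.95305504 338.90512269]
pred mid/top [147.09287476 340.02456252]
pred dial [162.49591194 330.78213411]
wrist gauge_mid [(array([215.5, 275.1]), 0.67)]
wrist gauge_dial [(array([215.1, 272.4]), 0.96)]
pred mid/top [213.39162827 274.85713033]
pred mid/top [228.75617669 275.2119916 ]
pred dial [213.09945258 296.2447082 ]
```

View pics/end.png

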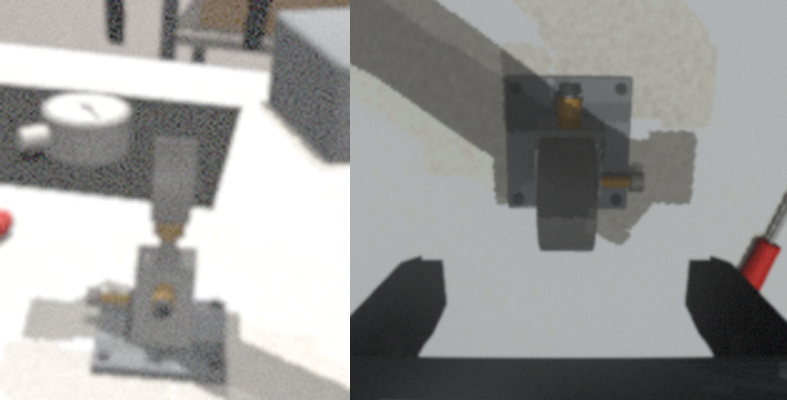

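The gauge stands upright and square in the stand, seen at (180,175) in the side crop and (195,567) in the wrist crop. To check that it did not spring back, I'll compare the brass hex's row with its prediction now and when it was hanging at a known height.

Run:
```python
from h import *
c=eyes.calibration('side')
def hexrow(f,p):
    im=cv2.imread(f).astype(float);r,q=proj(c,p)
    r0,q0=int(round(r)),int(round(q));w=im[r0-7:r0+8,q0-5:q0+6]
    s=np.clip(w[:,:,2]-w[:,:,0],0,None).mean(1);s=np.clip(s-s.max()*.35,0,None)
    return (s*np.arange(r0-7,r0+8)).sum()/s.sum()-r
d=.1198-.007  # tcp to foot at grip
for f,t in [('pics/side5.png',[.5723,-.142,.2497]),('pics/side6.png',[.5723,-.142,.2497]),('pics/s7.png',[.5728,-.1422,.2]),('pics/s8.png',[.5706,-.141,.1567])]:
    print(f,hexrow(f,np.array(t)-[0,0,d-.066]))
a=np.array([.5706,-.141,.11]);print('px/mm',(proj(c,a)-proj(c,a+[0,0,.01]))/10)
```

```text
pics/side5.png 1.6849107014186302
pics/side6.png 2.0702543748028575
pics/s7.png 1.159486871672982
pics/s8.png 1.316090065692464
px/mm [ 0.44344077 -0.03188273]
```

```bash
python3 -c "
from h import *
print(get_obs()['clock'],workorder.close_job())"
```

```text
the job is handed in; nothing more can be done
21.7167 None
```

The smaller gauge is standing in the test stand, pushed home, with its dial facing the outlet side. I handed the job in at 21.7 s; no verdict was reported.

- **Insertion:** I lifted it from the rack, confirmed the dial side in the side camera, and inserted it past the plunger. A light touch on the mouth's rim was fixed by shifting 1.5 mm.
- **Bottom:** I felt the valve pin's light spring, then a rigid stop about 36 mm deep. Easing off, relieving the side load and pushing again gave the same stop, so it was not a jam. The wrist force reading peaked at 15.7 N. That is about 19 N of push with the gauge's weight added, under the 25 N limit.
- **Last checks:** After release and retreat, the pictures show the gauge upright and square on the stand. I saw no sign of it springing back up, but that measurement is only good to about 1 mm. The valve pin's own travel couldn't be read directly.
- **Disagreement:** The finder put the dial at about the same spot as the case centre, roughly 5 px (side view) and 24 px (wrist view) from where it should be. I went by the dial as seen in the turned view instead.
- **Other things:** I never touched the larger gauge, nuts or screwdriver on purpose, but took no final measurement of them.

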